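# Set and lock the dispenser sleeve

## Task

Set the bench dispenser to 7: take the slim brown bottle away from the lock lever and stand it upright on the floor of the bottle tray, flip the lever fully open, turn the numbered sleeve until it clicks in with 7 at the index mark, then flip the lever back so that its tooth drops fully home between the pins. Leave the dispenser's neighbours and the other bottles standing where they are, and let go of everything at the end.

Things in the scene. Friction and masses are not known exactly. Their poses are not given: they have to be found in the camera images.
- dispenser: Bench dispenser, fixed. Origin on the bench under the sleeve's axis, z up. Grey foot x -58..58, y -76..56, 12 mm high; white round housing, radius 50, to z = 54 mm; ribbed sleeve on top; index post with a black mark on its -x side (to x = -56, z = 54 mm); lock lever on its -y side between two steel cheeks (x -15..15, y -73..-55, to z = 74 mm); thin spout on its +y side (to y = 86, z = 39 mm).
- sleeve (a joint): Angle of the sleeve about the dispenser's z, rad; grows anticlockwise seen from above. 30 degrees (0.5236) a number: 7 is at 3.665; stops just beyond 0 and 9. A spring ball (peak 0.15 N m) pulls it to the nearest number when let go within 0.15 of it. Numerals 0 to 9 on a white disc, increasing clockwise; the one at the index mark is the value. Locked while the lever's tooth is down.
- sleeve_grip (a point): Point on the sleeve's axis, 82 mm above the bench, at the height to grip. The grip is a grey ribbed cylinder, 40 mm diameter, from z = 64 to 96 mm (chamfered top at 99 mm). Below it, z = 54 to 62 mm, are the numbered disc (radius 31 mm) and 12 steel pins (out to radius 45 mm). The point turns with the sleeve.
- lever (a joint): Angle of the lock lever about its level hinge, rad. 0: locked, handle upright, tooth home between two pins. Grows as the handle tips outward (dispenser's -y) to 1.75 at the stop (fully open, handle level outward, drooping slightly). Over-centre by weight: let go below 0.7 it falls shut, beyond 1.2 it falls open. Needs almost no force. Off a number the tooth rests on a pin at about 0.2.
- lever_handle (a point): Point in the lever's handle, 30 mm from the hinge. The handle is a dark steel bar 14 mm wide along the hinge (dispenser's x), 9 mm thick, reaching 40 mm from the hinge (top at z = 106 mm when locked). It can be pinched across its 14 mm width and led round the hinge; it pivots between the fingers.
- lever_hinge (a point): Middle of the lever's hinge, which runs along the dispenser's x, 64 mm to the -y side of the sleeve's axis, 66 mm above the bench. Its axes are the dispenser's. The tooth arm (31 mm) points from here to the sleeve when locked and stands upright (to about z = 98 mm) when open.
- brown_bottle: Slim brown closed bottle, 39 mm diameter, straight to about 65 mm, then a shoulder and a 27 mm cap, 105 mm high, 0.08 to 0.17 kg; origin under its centre. It stands on the bench close outside the lever, about 100 mm to the dispenser's -y side of the sleeve's axis, and blocks the handle. Grip its body at 45 to 70 mm height.
- tray: Clear open bottle tray, fixed, 126 x 180 mm outside (x, y), walls 2 mm thick and 58 mm high, floor 2 mm above the bench; origin under its centre. Two wide bottles stand near its two y ends; the place between them (round the tray's centre) is free.
- wide_bottle_1: Wide blue-capped bottle, 50 mm diameter, 98 mm high, standing in the tray near one y end; origin under its centre. Leave it.
- wide_bottle_2: Wide blue-capped bottle, 48 mm diameter, 94 mm high, standing in the tray near the other y end; origin under its centre. Leave it.
- tip_box: Loose clear tip box, 75 x 85 x 50 mm, to the right of the tray; origin under its centre. Leave it.
- tube_rack: Loose small tube rack, 80 x 52 x 52 mm, on the robot's side between dispenser and tray; origin under its centre. Leave it.
- slide_box: Loose black slide box, 85 x 34 x 50 mm, behind the brown bottle; origin under its centre. Leave it.
- square_bottle: Loose upright milky slide container, 34 x 50 x 96 mm, to the left of the dispenser; origin under its centre. Leave it.
Mind the look-alikes: they are no part of the job. What is shaped like the brown_bottle but green is not meant.

How it is judged:
By the outcome, as a careful person would: the job done as asked, in the order asked, and still so for the second after the job is handed in, with the robot touching nothing.
It also fails if it takes over 72 s, if anything falls off the work surface, if the arm or the gripper's body presses on something with over 40 N, if the wrist force passes 120 N, or if a joint passes its speed limit or range.

## Robot

A 6-joint arm with a two-finger parallel gripper is mounted at the origin on a cart in front of the work surface, level with it; the furniture and walls round the work are solid. World frame = base frame: x ahead of the robot, y to its left, z up, the work surface at z = 0. Lengths are in mm, angles in rad, forces in N, time in s.
With the tool pointing down it reaches from about 200 to 875 mm from the base axis. Payload 3.4 kg.
Tool frame: the origin (TCP) lies where the fingers leave the gripper's body, on its centre line; the fingertips stand 97 mm ahead of it and the grasp point (between the pads) lies 78 mm ahead of it (arm.grip_depth is the distance from the TCP to the grasp point, in mm); z points along the fingers, x is the direction in which the jaws open and shut, and the axes are right-handed (so a half turn about z gives the same grasp; the last joint's range is limited). The gripper opens to 94 mm and grips with 3 to 60 N. Pads are 16 mm wide; open, the fingers measure 119 mm over their backs; the gripper's body (75 mm by 177 mm) begins 78 mm behind the grasp point.
Start: joints at [1.073, 0.276, 1.505, -0, 1.361, -0.121], TCP at [211.585, 534.684, 302.693] pointing down, gripper open.
Joint ranges: [-2.89, 2.89], [-0.75, 2.08], [0.22, 2.7], [-1.18, 4.32], [0.11, 2.71], [-2.7, 2.7]. Speed limits (rad/s): [2.57, 2.57, 3.14, 3.14, 3.14, 3.14].

## Interface

Orientations are given as a 3x3 rotation matrix whose columns are the frame's x, y, z axes.
In Python, from rig import status, eyes, job, arm gives the robot as it stands. The module is installed in compiled form; this text tells all that it offers.
- The arm moves only by the tool send_rows, never from a script. Its argument "series" is a list that holds one entry, the list of rows, each a list of 5 numbers: the shift along the tool's x, y, z in mm, then the turn about the tool's z in rad, then the finger opening in mm, from 0 to 94. A call has 1 to 10 rows; each row shifts and turns the pose as measured when the row begins, along the tool's axes as they then stand; what a row does not reach is not made up. A row lasts 1/8 s, in which the tool goes at most 62.5 mm and 10.7 degrees, less where a joint would pass 70% of its speed; a pose out of reach is approached as far as the arm can. A call is refused whole if a number of a shift passes 62.5 or a number of a turn 0.188, either way. A call with a gripper value outside its range is refused whole. The fingers move at their own pace and stop on an object; "grip_force" is the grip in N (left out, the last holds). Time passes only in rows, so rows that do not move let the fingers close. It gives the time, the measured TCP pose, the force and the opening at its end, in the units of the state.
- status.state(): the state, without advancing time (a new reading comes with each control period).
- eyes.camera(name): name is "side" or "top" or "wrist"; returns a dict with "image" (384x512x3 uint8, red, green, blue), "fx", "fy", "cx", "cy" (pixels), "rvec" (rotation vector, rad) and "tvec" (3), from world to camera coordinates, as OpenCV has them; the wrist camera has in their place "mount" (4x4, takes a point from camera to tool coordinates, whose origin is the TCP and whose axes are the tool frame's). Camera axes: x right, y down, z forward; pixel columns grow to the right and rows downward; lengths in mm; the calibration is good to about 2 mm. A picture is of the moment at which its call begins: read the wrist's pose just before it. There is no depth.
- job.job_done(): hands the job in, once; it reports no verdict.
The state is a dict: "t": time; "joint_pos": joint angles; "qvel": joint speeds; "tau": joint torques, N m; "tool_pos": TCP position; "tool_rot": TCP orientation; "contact_force": force on the tool from outside, world axes, zero at the start; "torque": the same for the moment, N m; "gripper_width": opening from 0.0 (shut) to 1.0 (fully open).
Only numpy, scipy, OpenCV 4.12 (cv2) and the standard library are available. Lean on these libraries where they do the work, as an engineer would, in place of code of your own. Each camera call takes 0.05 s, during which the arm holds its last target. There are 200 camera calls.

## Working session

There is one attempt and no reset: what is moved stays moved. The work goes in short steps, Python scripts to look and compute and a tool call to move; the robot and the scene stay as the last step left them, time stands still between calls to the robot, and variables do not carry over. Pictures are saved under pics/ and viewed, about 8 in all and at most 12, crops included, and the job is handed in when it is done.

Besides the shell and the picture viewer there is one more tool, called after ">>>" in YAML: its name, and indented under it one key for each argument. send_rows: Moves the arm, as the interface text tells. Its arguments: {"type":"object","properties":{"series":{"type":"array"},"grip_force":{"type":"number"}},"required":["series"]}

```bash
mkdir -p pics; cat > h.py <<'E'
import numpy as np, cv2
from rig import status, eyes, job, arm
def cam(n):
    s=status.state(); c=eyes.camera(n); K=np.array([[c['fx'],0,c['cx']],[0,c['fy'],c['cy']],[0,0,1.]])
    if 'mount' in c:
        M=np.array(c['mount']); T=np.eye(4); T[:3,:3]=s['tool_rot']; T[:3,3]=s['tool_pos']; W=np.linalg.inv(T@M); R=W[:3,:3]; t=W[:3,3]
    else: R=cv2.Rodrigues(np.array(c['rvec'],float))[0]; t=np.array(c['tvec'],float).ravel()
    return c['image'],K,R,t
def save(f,im,s=1): cv2.imwrite('pics/'+f,cv2.resize(im[:,:,::-1],None,fx=s,fy=s,interpolation=cv2.INTER_CUBIC))
def ray(K,R,t,u,v,z):
    d=R.T@np.linalg.inv(K)@[u,v,1]; o=-R.T@t; return o+d*(z-o[2])/d[2]
def proj(K,R,t,P):
    p=K@(R@np.array(P,float)+t); return p[:2]/p[2]
E
python3 - <<'E'
from h import *
import pickle
D={}
for n in ['top','side','wrist']:
    D[n]=cam(n); save(n+'0.png',D[n][0],1.5)
    print(n,D[n][1][0,0],-D[n][2].T@D[n][3])
pickle.dump(D,open('D0.pkl','wb'))
s=status.state();print(s['t'],s['tool_rot'],s['contact_force'])
E
```

```text
top 494.404178647227 [ 261.1445925  -182.67000642 1663.11309437]
side 487.662184292492 [  310.88332606 -1412.31752706   693.34963629]
wrist 343.10875648508073 [135.44900396 565.2860993  383.84515293]
0.15 [[ 3.67941200e-01  9.29848850e-01 -6.24364122e-04]
 [ 9.29848125e-01 -3.67941699e-01 -1.17100303e-03]
 [-1.31858541e-03 -1.49703549e-04 -9.99999119e-01]] [0.36869422 0.03425116 0.16774488]
```

View pics/top0.png

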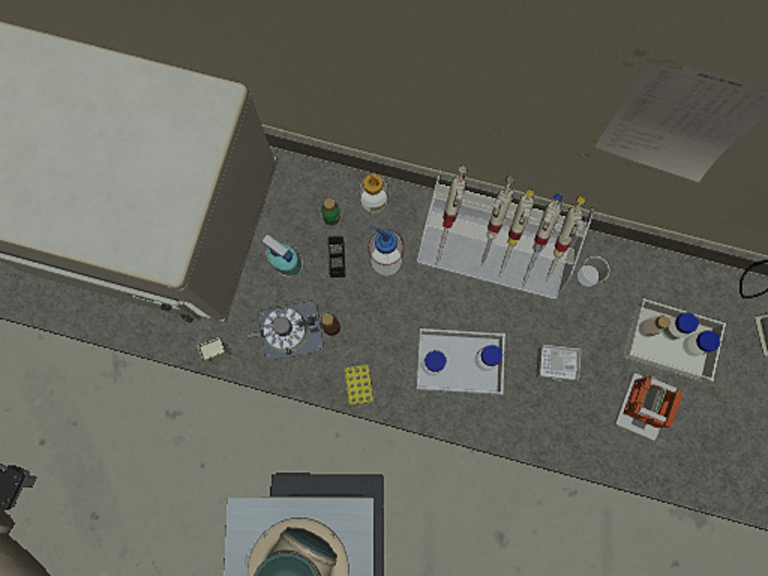

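View pics/side0.png

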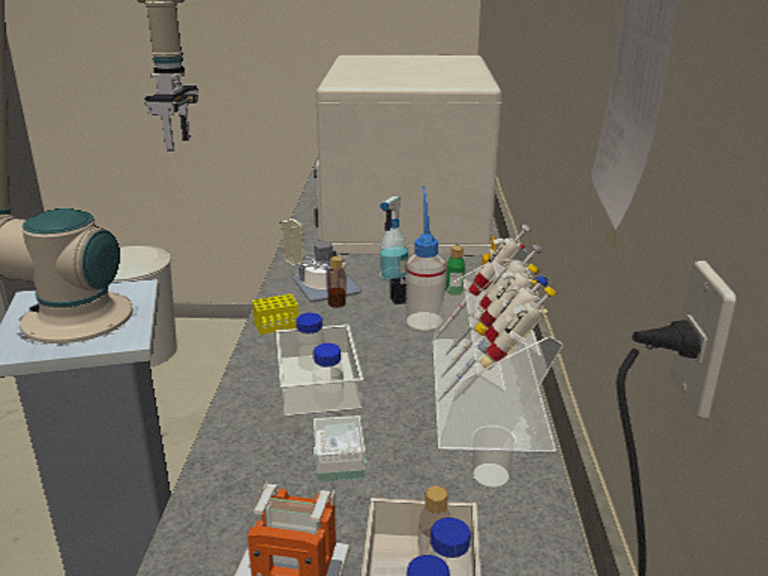

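Top view (1.5×): the dispenser is at (285,327) with its lever facing right at (312,325). The brown bottle is at (330,322), the tray at (461,361) with caps at (435,361) and (490,356), the rack at (358,385), the slide box at (336,257), and the square container at (212,348). 

Candidates for the target:
- Brown bottle beside the lever at (330,322), chosen.
- Green bottle at (331,210), a look-alike.
- Brown-capped bottle in the far tray at (655,325), not meant.

Next I check the choice in a close crop.

```bash
python3 - <<'E'
from h import *
import pickle
D=pickle.load(open('D0.pkl','rb'))
im=D['top'][0]
a=cv2.resize(im[190:280,125:255],None,fx=6,fy=6,interpolation=cv2.INTER_CUBIC)
cv2.imwrite('pics/c1.png',a[:,:,::-1])
for n,u,v,z in [('sleeve',284,326,99),('brown cap',330,320,105),('tray TL',418,329,58),('TR',504,333,58),('BL',417,390,58),('BR',503,393,58),('w1',434,361,98),('w2',490,356,94)]:
    print(n,ray(*D['top'][1:],u/1.5,v/1.5,z).round())
E
```

```text
sleeve [508.  32.  99.]
brown cap [520. -66. 105.]
tray TL [ 509. -255.   58.]
TR [ 501. -444.   58.]
BL [ 376. -253.   58.]
BR [ 371. -438.   58.]
w1 [ 435. -287.   98.]
w2 [ 446. -407.   94.]
```

View pics/c1.png

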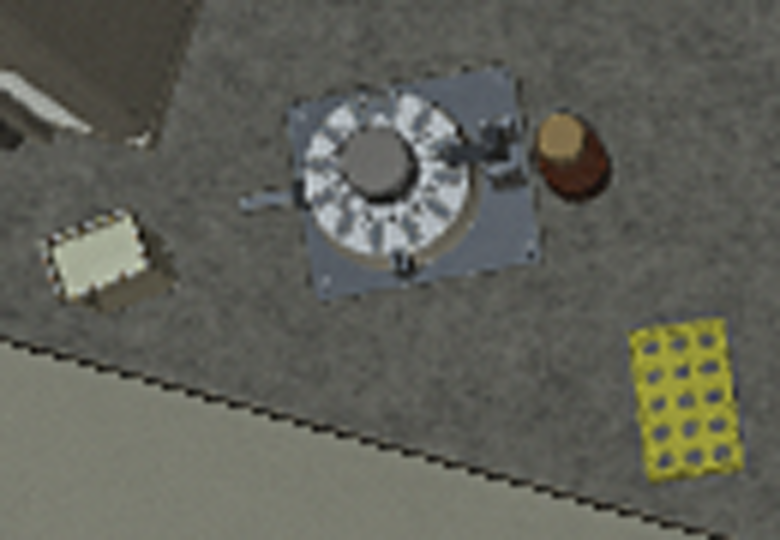

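The crop confirms it: a slim, tan-capped brown bottle at (565,155) stands just outside the black lever at (500,155). The dispenser's -y points right and slightly up, so its yaw is about 8°. I'll move over it for a close look.

```bash
cat >> h.py <<'E'
def plan(wps,open_,step=55,turn=.17):
    """wps: (x,y,z,yaw deg of tool x) ; prints rows"""
    s=status.state(); R=np.array(s['tool_rot']); p=np.array(s['tool_pos']); yaw=np.arctan2(R[1,0],R[0,0])
    out=[]
    for w in wps:
        q=np.array(w[:3],float); yt=np.radians(w[3]); d=q-p; dy=(yt-yaw+np.pi)%(2*np.pi)-np.pi
        n=max(1,int(np.ceil(max(np.linalg.norm(d)/step,abs(dy)/turn))))
        for i in range(n):
            c,sn=np.cos(yaw),np.sin(yaw); e=d/n
            out.append([round(c*e[0]+sn*e[1],1),round(sn*e[0]-c*e[1],1),round(-e[2],1),round(-dy/n,3),open_]); yaw+=dy/n
        p=q
    for i in range(0,len(out),10): print(str(out[i:i+10]).replace(' ',''))
def st():
    s=status.state(); R=np.array(s['tool_rot']); print('t',round(s['t'],2),'p',np.round(s['tool_pos'],1),'yaw',round(np.degrees(np.arctan2(R[1,0],R[0,0])),2),'zax',np.round(R[:,2],3),'w',round(s['gripper_width']*94,1),'F',np.round(s['contact_force'],1),'q',np.round(s['joint_pos'],2))
E
python3 - <<'E'
from h import *
plan([(330,220,340,38),(470,-10,340,8)],94)
E
```

```text
[[np.float64(-35.5),np.float64(32.3),np.float64(-5.4),np.float64(0.076),94],[np.float64(-33.0),np.float64(34.9),np.float64(-5.4),np.float64(0.076),94],[np.float64(-30.2),np.float64(37.3),np.float64(-5.4),np.float64(0.076),94],[np.float64(-27.3),np.float64(39.5),np.float64(-5.4),np.float64(0.076),94],[np.float64(-24.3),np.float64(41.4),np.float64(-5.4),np.float64(0.076),94],[np.float64(-21.1),np.float64(43.1),np.float64(-5.4),np.float64(0.076),94],[np.float64(-17.7),np.float64(44.6),np.float64(-5.4),np.float64(0.076),94],[np.float64(-6.3),np.float64(53.5),np.float64(-0.0),np.float64(0.105),94],[np.float64(-0.6),np.float64(53.8),np.float64(-0.0),np.float64(0.105),94],[np.float64(5.0),np.float64(53.6),np.float64(-0.0),np.float64(0.105),94]]
[[np.float64(10.6),np.float64(52.8),np.float64(-0.0),np.float64(0.105),94],[np.float64(16.0),np.float64(51.4),np.float64(-0.0),np.float64(0.105),94]]
```

>>> send_rows:
  series:
    - [[-35, 32, -5, 0.076, 94], [-33, 35, -5, 0.076, 94], [-30, 37, -5, 0.076, 94], [-27, 39, -5, 0.076, 94], [-24, 41, -5, 0.076, 94], [-21, 43, -5, 0.076, 94], [-18, 45, -5, 0.076, 94], [-6, 53, 0, 0.105, 94], [0, 54, 0, 0.105, 94], [5, 54, 0, 0.105, 94]]

```text
t: 1.4
tool_pos: [412.8, 70.8, 336.9]
tool_rot: [[0.947, 0.322, 0.001], [0.322, -0.947, -0.003], [-0.0, 0.003, -1.0]]
contact_force: [1.5, 0.6, 0.3]
gripper_width: 1.001
```

```bash
sed -i 's/print(str(out\[i:i+10\])/print(str([[float(x) for x in r] for r in out[i:i+10]])/' h.py; python3 - <<'E'
from h import *
st(); plan([(490,0,340,8)],94)
E
```

```text
t 1.4 p [412.8  70.8 336.9] yaw 18.76 zax [ 0.001 -0.003 -1.   ] w 94.1 F [1.5 0.6 0.3] q [ 0.01  0.02  1.74 -0.    1.39 -0.32]
[[25.2,46.0,-1.6,0.094,94.0],[29.4,43.4,-1.6,0.094,94.0]]
```

>>> send_rows:
  series:
    - [[25, 46, 0, 0.094, 94], [30, 50, 0, 0.094, 94], [0, 0, 0, 0, 94]]

```text
t: 1.78
tool_pos: [494.9, -12.8, 336.5]
tool_rot: [[0.992, 0.126, 0.001], [0.126, -0.992, -0.003], [0.001, 0.003, -1.0]]
contact_force: [-0.3, 0.7, -0.4]
gripper_width: 1.0
```

```bash
python3 - <<'E'
from h import *
import pickle
st(); D=cam('wrist'); pickle.dump(D,open('D1.pkl','wb')); save('w1.png',D[0],1.5)
for P in [(508,33,99),(520,-66,105)]: print(proj(*D[1:],P)*1.5)
E
```

```text
t 1.77 p [494.9 -12.8 336.5] yaw 7.26 zax [ 0.001 -0.003 -1.   ] w 94.0 F [-0.3  0.7 -0.4] q [-0.16  0.14  1.61 -0.    1.4  -0.29]
[414.51759991 208.82277237]
[411.62247027 362.05674831]
```

View pics/w1.png

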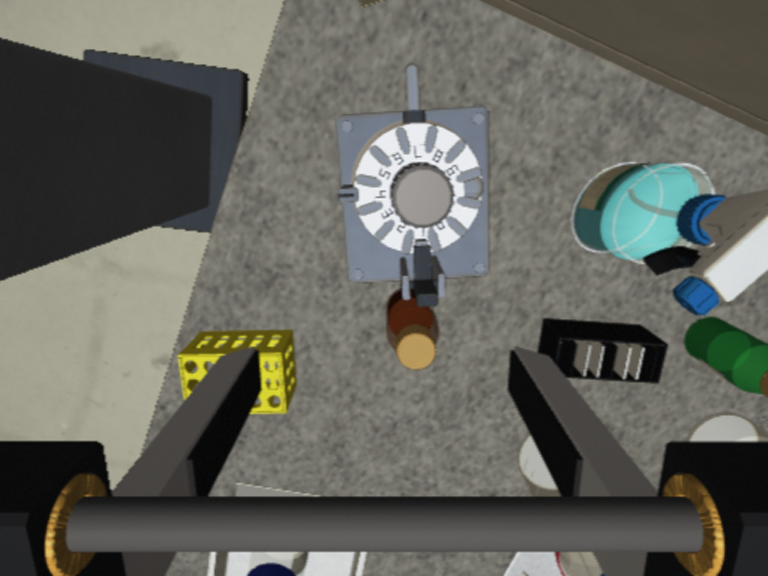

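Wrist view: numeral 4 is at the index mark (left, (348,194)). The sleeve top is at (423,195) and the lever is upright at (425,270). The brown bottle's cap is at (417,351). I'll fit the poses from these.

```bash
python3 - <<'E'
from h import *
import pickle
from scipy.optimize import least_squares
D=pickle.load(open('D1.pkl','rb'))
obj=[(-58,56,12),(58,56,12),(58,-76,12),(-58,-76,12),(0,0,99),(0,-64,106)]
px=np.array([(338,115),(487,108),(489,277),(350,283),(423,195),(427,297)])/1.5
def W(x,P): c,s=np.cos(x[2]),np.sin(x[2]); return [x[0]+c*P[0]-s*P[1],x[1]+s*P[0]+c*P[1],P[2]]
f=lambda x:np.concatenate([proj(*D[1:],W(x,P))-p for P,p in zip(obj,px)])
r=least_squares(f,[508,33,.14]); print(r.x,np.degrees(r.x[2]));print((f(r.x)*1.5).reshape(-1,2).round(1))
b=ray(*D[1:],417/1.5,352/1.5,105); print('bottle',b)
c,s=np.cos(r.x[2]),np.sin(r.x[2]); d=b[:2]-r.x[:2]; print('bottle in disp',c*d[0]+s*d[1],-s*d[0]+c*d[1])
for n,u,v,z in [('sleeve',423,195,99),('hand',427,297,106)]: print(n,ray(*D[1:],u/1.5,v/1.5,z))
E
```

```text
[5.12421995e+02 4.09519057e+01 1.78848096e-01] 10.247241083188756
[[-3.2 -1.8]
 [ 3.7 -3.5]
 [ 0.7 -0.3]
 [-2.4  0.9]
 [ 0.5  1.8]
 [ 0.4  3. ]]
bottle [522.48900911 -58.47493359 105.        ]
bottle in disp -7.781215490083033 -99.63179126903293
sleeve [511.94699787  41.96878967  99.        ]
hand [523.23911076 -20.12193773 106.        ]
```

```bash
python3 - <<'E'
from h import *
plan([(522,-60,235,10)],80)
E
```

```text
[[7.4,17.3,33.8,-0.015,80.0],[7.1,17.4,33.8,-0.015,80.0],[6.9,17.6,33.8,-0.015,80.0]]
```

>>> send_rows:
  series:
    - [[7, 17, 34, -0.015, 80], [7, 17, 34, -0.015, 80], [7, 18, 34, -0.015, 80], [0, 0, 0, 0, 80]]

```text
t: 2.33
tool_pos: [518.7, -55.9, 233.2]
tool_rot: [[0.984, 0.18, -0.001], [0.18, -0.984, 0.001], [-0.001, -0.002, -1.0]]
contact_force: [-0.6, 0.2, 1.0]
gripper_width: 0.855
```

```bash
python3 - <<'E'
from h import *
import pickle
st(); D=cam('wrist'); pickle.dump(D,open('D2.pkl','wb')); save('w2.png',D[0],1.5)
for P in [(512.2,41.5,99),(522,-60,105),(522,-60,60)]: print(proj(*D[1:],P)*1.5)
E
```

```text
t 2.33 p [518.7 -55.9 233.2] yaw 10.38 zax [-0.001  0.001 -1.   ] w 80.3 F [-0.6  0.2  1. ] q [-0.24  0.25  1.73  0.    1.17 -0.42]
[412.81914329 106.85315209]
[390.29924974 351.48785029]
[389.40308359 318.44631257]
```

View pics/w2.png

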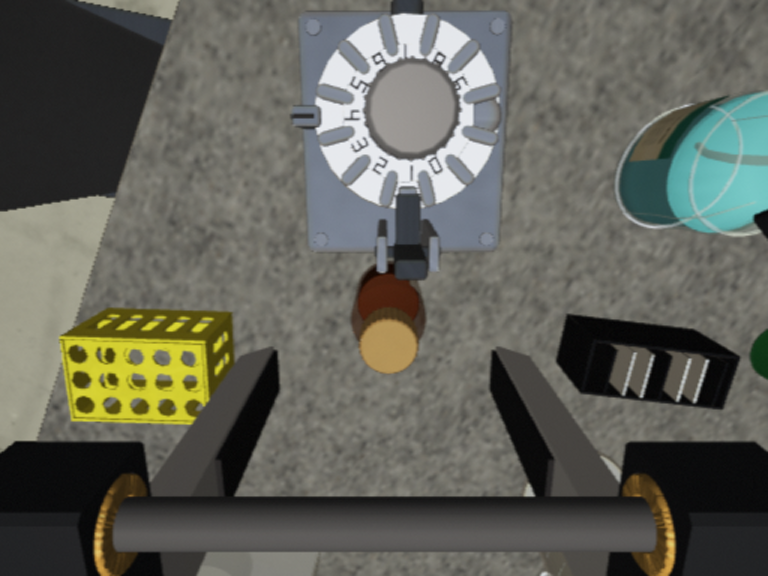

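Second wrist view: the cap is at (389,347) and the sleeve top at (412,105), which agrees with the first. That puts the bottle near (522,-58.5) and the dispenser near (512,42), yaw about 10.5°. Now I'll descend and grip.

```bash
python3 - <<'E'
from h import *
plan([(522,-58.5,233,10.4),(522,-58.5,138,10.4)],70,step=32)
E
```

```text
[[2.2,3.4,1.8,-0.0,70.0],[0.0,0.0,31.7,-0.0,70.0],[0.0,0.0,31.7,-0.0,70.0],[0.0,0.0,31.7,-0.0,70.0]]
```

>>> send_rows:
  series:
    - [[2.5, 3.5, 2, 0, 70], [0, 0, 0, 0, 70], [0, 0, 31, 0, 70], [0, 0, 31, 0, 70], [0, 0, 31, 0, 70], [0, 0, 0, 0, 70], [0, 0, 0, 0, 30], [0, 0, 0, 0, 30], [0, 0, 0, 0, 30]]
  grip_force: 20

```text
t: 3.5
tool_pos: [528.2, -55.8, 150.6]
tool_rot: [[0.983, 0.185, 0.024], [0.185, -0.983, -0.003], [0.023, 0.007, -1.0]]
contact_force: [-0.3, -0.6, 0.9]
gripper_width: 0.466
```

```bash
python3 - <<'E'
from h import *
st()
E
```

```text
t 3.5 p [528.2 -55.8 150.6] yaw 10.65 zax [ 0.024 -0.003 -1.   ] w 43.8 F [-0.3 -0.6  0.9] q [-0.24  0.33  1.84  0.    0.95 -0.43]
```

>>> send_rows:
  series:
    - [[-6, 1, 12, 0, 60], [0, 0, 0, 0, 60], [0, 0, 0, 0, 60]]

```text
t: 3.88
tool_pos: [522.5, -58.2, 138.4]
tool_rot: [[0.983, 0.184, 0.025], [0.185, -0.983, -0.003], [0.024, 0.008, -1.0]]
contact_force: [-0.6, 0.6, 0.0]
gripper_width: 0.64
```

```bash
python3 - <<'E'
from h import *
st()
E
```

```text
t 3.88 p [522.5 -58.2 138.4] yaw 10.64 zax [ 0.025 -0.003 -1.   ] w 60.2 F [-0.6  0.6  0. ] q [-0.25  0.34  1.87  0.    0.91 -0.43]
```

>>> send_rows:
  series:
    - [[-2, 0, 0, 0, 50], [0, 0, 0, 0, 30], [0, 0, 0, 0, 30], [0, 0, 0, 0, 30], [0, 0, 0, 0, 30], [0, 0, -20, 0, 30], [0, 0, -30, 0, 30], [0, 0, -35, 0, 30], [0, 0, -35, 0, 30], [0, 0, 0, 0, 30]]
  grip_force: 20

```text
t: 5.12
tool_pos: [516.8, -58.0, 260.2]
tool_rot: [[0.983, 0.185, 0.022], [0.185, -0.983, -0.002], [0.021, 0.006, -1.0]]
contact_force: [0.3, 0.5, -0.6]
gripper_width: 0.407
```

```bash
python3 - <<'E'
from h import *
st(); plan([(450,-240,275,4),(440,-280,275,0)],30,step=50)
E
```

```text
t 5.12 p [516.8 -58.  260.2] yaw 10.64 zax [ 0.022 -0.002 -1.   ] w 38.3 F [ 0.3  0.5 -0.6] q [-0.25  0.21  1.7   0.    1.2  -0.43]
[[-24.8,41.6,-3.7,0.029,30.0],[-23.6,42.3,-3.7,0.029,30.0],[-22.4,43.0,-3.7,0.029,30.0],[-21.1,43.6,-3.7,0.029,30.0],[-12.8,39.2,-0.0,0.07,30.0]]
```

>>> send_rows:
  series:
    - [[-25, 42, -4, 0.03, 30], [-24, 42, -4, 0.03, 30], [-22, 43, -4, 0.03, 30], [-21, 43, -4, 0.03, 30], [-12, 30, 0, 0.07, 30], [0, 0, 0, 0, 30]]

```text
t: 5.88
tool_pos: [434.5, -273.5, 265.8]
tool_rot: [[1.0, -0.007, 0.011], [-0.007, -1.0, 0.006], [0.011, -0.006, -1.0]]
contact_force: [-0.1, -0.5, -0.8]
gripper_width: 0.406
```

```bash
python3 - <<'E'
from h import *
import pickle
st(); D=cam('wrist'); pickle.dump(D,open('D3.pkl','wb')); save('w3.png',D[0],1.5)
D=pickle.load(open('D0.pkl','rb'))['top']
save('c2.png',D[0][205:275,265:350],8)
E
```

```text
t 5.88 p [ 434.5 -273.5  265.8] yaw -0.42 zax [ 0.011  0.006 -1.   ] w 38.2 F [-0.1 -0.5 -0.8] q [-0.7   0.21  1.7   0.01  1.23 -0.7 ]
```

View pics/w3.png

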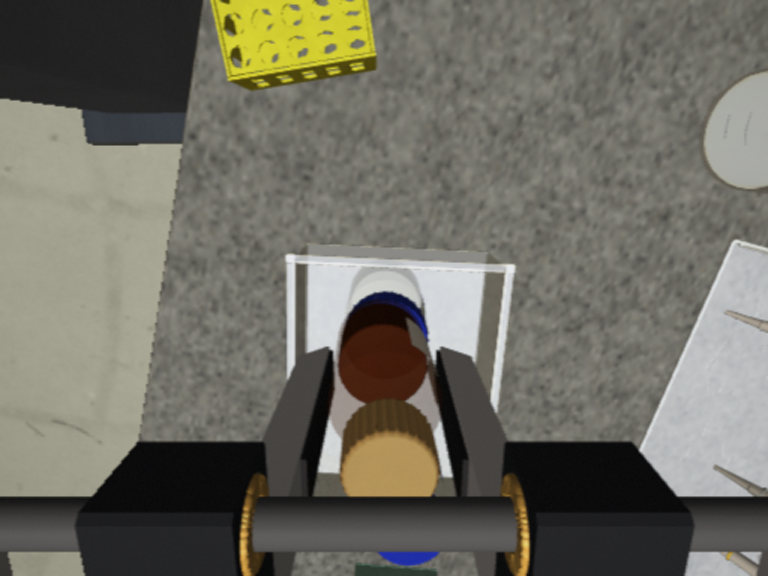

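View pics/c2.png

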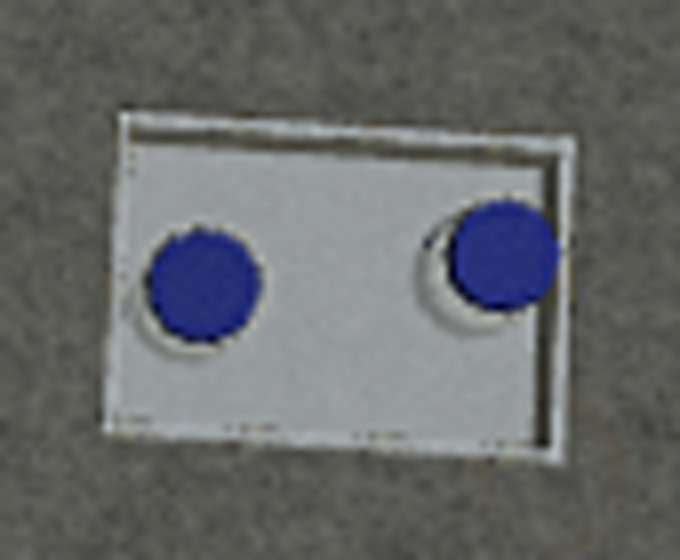

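Wrist view: the near rim corners of the tray are at (290,257) and (513,268), with wide bottle 1 under the held bottle. In the top crop the tray corners are at (123,116), (573,140), (107,432) and (560,458), and the caps at (203,285) and (502,255).

```bash
python3 - <<'E'
from h import *
import pickle
D=pickle.load(open('D3.pkl','rb'))
for u,v in [(290,257),(513,268)]: print('wrist rim',ray(*D[1:],u/1.5-.17,v/1.5-.17,58).round(1))
T=pickle.load(open('D0.pkl','rb'))['top']
for u,v,z in [(123,116,58),(573,140,58),(107,432,58),(560,458,58),(203,285,98),(502,255,94)]:
    print('top',ray(*T[1:],265+(u+.5)/8-.5,205+(v+.5)/8-.5,z).round(1))
for u,v,z in [(380,160,99),(562,137,105)]: print('disp,bottle by top',ray(*T[1:],125+(u+.5)/6-.5,190+(v+.5)/6-.5,z).round(1))
E
```

```text
wrist rim [ 382.7 -251.3   58. ]
wrist rim [ 511.2 -259.    58. ]
top [ 509.9 -259.5   58. ]
top [ 501.  -444.2   58. ]
top [ 380.8 -252.6   58. ]
top [ 371.2 -435.6   58. ]
top [ 436.1 -289.1   98. ]
top [ 449.2 -408.8   94. ]
disp,bottle by top [511.   36.9  99. ]
disp,bottle by top [523.  -60.3 105. ]
```

```bash
python3 - <<'E'
from h import *
import pickle
D=pickle.load(open('D3.pkl','rb')); print(ray(*D[1:],390/1.5,468/1.5,232).round(1))
plan([(441,-349,266,-3),(441,-349,175,-3),(441,-349,144,-3)],30,step=32)
E
```

```text
[ 436.2 -271.6  232. ]
[[2.3,25.5,-0.1,0.016,30.0],[2.7,25.5,-0.1,0.016,30.0],[3.1,25.5,-0.1,0.016,30.0],[0.0,-0.0,30.3,-0.0,30.0],[0.0,-0.0,30.3,-0.0,30.0],[0.0,-0.0,30.3,-0.0,30.0],[0.0,-0.0,31.0,-0.0,30.0]]
```

Bottle is centred in the grip (within ~2 mm).

>>> send_rows:
  series:
    - [[2, 25, 0, 0.016, 30], [3, 26, 0, 0.016, 30], [3, 26, 0, 0.016, 30], [0, 0, 0, 0, 30], [0, 0, 30, 0, 30], [0, 0, 30, 0, 30], [0, 0, 15, 0, 30], [0, 0, 0, 0, 30]]

```text
t: 6.92
tool_pos: [445.0, -351.4, 187.0]
tool_rot: [[0.999, -0.051, 0.011], [-0.051, -0.999, 0.009], [0.011, -0.01, -1.0]]
contact_force: [-0.1, 0.7, -0.7]
gripper_width: 0.407
```

```bash
python3 - <<'E'
from h import *
st(); plan([(441,-349,143,-3)],30,step=25)
E
```

```text
t 6.92 p [ 445.  -351.4  187. ] yaw -2.91 zax [ 0.011  0.009 -1.   ] w 38.2 F [-0.1  0.7 -0.7] q [-0.8   0.35  1.7   0.02  1.09 -0.76]
[[-2.1,-1.1,22.0,0.001,30.0],[-2.1,-1.1,22.0,0.001,30.0]]
```

>>> send_rows:
  series:
    - [[-2, -1, 22, 0, 30], [-2, -1, 16, 0, 30], [0, 0, 3, 0, 30], [0, 0, 0, 0, 30]]

```text
t: 7.42
tool_pos: [444.2, -350.3, 149.7]
tool_rot: [[0.999, -0.05, 0.018], [-0.05, -0.999, 0.003], [0.018, -0.004, -1.0]]
contact_force: [0.0, -0.2, -0.6]
gripper_width: 0.406
```

```bash
python3 - <<'E'
from h import *
st()
E
```

```text
t 7.42 p [ 444.2 -350.3  149.7] yaw -2.85 zax [ 0.018  0.003 -1.   ] w 38.2 F [ 0.  -0.2 -0.6] q [-0.8   0.38  1.76  0.02  0.99 -0.76]
```

Bottom is ~9 mm above the floor; lower gently until contact.

>>> send_rows:
  series:
    - [[-2, 0, 6, 0, 30], [0, 0, 2, 0, 30], [0, 0, 1.5, 0, 30], [0, 0, 0, 0, 30]]

```text
t: 7.92
tool_pos: [443.2, -351.0, 141.6]
tool_rot: [[0.999, -0.049, 0.02], [-0.049, -0.999, 0.001], [0.02, -0.002, -1.0]]
contact_force: [-0.7, -0.9, -0.9]
gripper_width: 0.408
```

```bash
python3 - <<'E'
from h import *
st()
E
```

```text
t 7.92 p [ 443.2 -351.   141.6] yaw -2.84 zax [ 0.02   0.001 -1.   ] w 38.4 F [-0.7 -0.9 -0.9] q [-0.8   0.39  1.77  0.02  0.97 -0.76]
```

>>> send_rows:
  series:
    - [[0, 0, 1.5, 0, 30], [0, 0, 0.5, 0, 30], [0, 0, 0, 0, 40], [0, 0, 0, 0, 50], [0, 0, 0, 0, 60], [0, 0, 0, 0, 60], [0, 0, -15, 0, 60], [0, 0, -35, 0, 60], [0, 0, -45, 0, 60], [0, 0, -45, 0, 60]]

```text
t: 9.18
tool_pos: [439.4, -350.3, 282.8]
tool_rot: [[0.999, -0.049, 0.016], [-0.05, -0.999, 0.005], [0.016, -0.005, -1.0]]
contact_force: [-0.2, 0.0, 1.0]
gripper_width: 0.638
```

```bash
python3 - <<'E'
from h import *
st()
plan([(470,-230,300,4),(500,-40,300,11)],60,step=50)
E
```

```text
t 9.18 p [ 439.4 -350.3  282.8] yaw -2.84 zax [ 0.016  0.005 -1.   ] w 59.9 F [-0.2  0.   1. ] q [-0.8   0.26  1.57  0.02  1.3  -0.76]
[[8.2,-40.5,-5.7,-0.04,60.0],[9.8,-40.2,-5.7,-0.04,60.0],[11.4,-39.8,-5.7,-0.04,60.0],[10.8,-46.9,-0.0,-0.031,60.0],[12.2,-46.5,-0.0,-0.031,60.0],[13.6,-46.1,-0.0,-0.031,60.0],[15.0,-45.7,-0.0,-0.031,60.0]]
```

>>> send_rows:
  series:
    - [[8, -41, -3, -0.04, 60], [10, -41, -3, -0.04, 60], [12, -41, -3, -0.04, 60], [12, -48, 0, -0.03, 60], [13, -48, 0, -0.03, 60], [14, -48, 0, -0.03, 60], [15, -46, 0, -0.03, 60], [0, 0, 0, 0, 60]]

```text
t: 10.18
tool_pos: [505.3, -25.6, 307.4]
tool_rot: [[0.98, 0.194, 0.038], [0.194, -0.981, -0.008], [0.035, 0.015, -0.999]]
contact_force: [0.4, -0.4, 0.2]
gripper_width: 0.64
```

```bash
python3 - <<'E'
from h import *
st()
plan([(522,-21,240,10.6)],44,step=45)
E
```

```text
t 10.18 p [505.3 -25.6 307.4] yaw 11.21 zax [ 0.038 -0.008 -0.999] w 60.1 F [ 0.4 -0.4  0.2] q [-0.19  0.15  1.66 -0.    1.29 -0.38]
[[8.7,-0.6,33.7,0.005,44.0],[8.7,-0.7,33.7,0.005,44.0]]
```

```bash
cat >> h.py <<'E'
O=np.array([512.2,42,0]); YD=np.radians(10.6)
RD=np.array([[np.cos(YD),-np.sin(YD),0],[np.sin(YD),np.cos(YD),0],[0,0,1]])
def gp(wps,o,step=30,yaw=10.6):
    """grasp-point waypoints in dispenser frame"""
    s=status.state(); R=np.array(s['tool_rot']); g=np.array(s['tool_pos'])+78*R[:,2]
    print('grasp in disp',(RD.T@(g-O)).round(1)); st()
    dy=np.radians(yaw)-np.arctan2(R[1,0],R[0,0]); print('turn',round(-dy,3))
    for w in wps:
        q=O+RD@np.array(w,float); d=R.T@(q-g); n=max(1,int(np.ceil(np.linalg.norm(d)/step))); print(n,'x',(d/n).round(1)); g=q
E
python3 - <<'E'
from h import *
gp([(0,-64,160),(0,-64,100)],44)
E
```

```text
grasp in disp [-16.5 -66.3 229.4]
t 10.18 p [505.3 -25.6 307.4] yaw 11.21 zax [ 0.038 -0.008 -0.999] w 60.1 F [ 0.4 -0.4  0.2] q [-0.19  0.15  1.66 -0.    1.29 -0.38]
turn 0.011
3 x [ 4.7 -1.1 23.3]
3 x [-0.7 -0.3 20. ]
```

>>> send_rows:
  series:
    - [[4.7, -1, 23, 0.01, 44], [4.7, -1, 23, 0, 44], [4.7, -1, 23, 0, 44], [0, 0, 0, 0, 44], [-1, 0, 15, 0, 44], [-1, 0, 15, 0, 44], [0, 0, 0, 0, 44]]

```text
t: 11.05
tool_pos: [521.9, -25.6, 211.6]
tool_rot: [[0.982, 0.181, 0.047], [0.182, -0.983, -0.013], [0.043, 0.021, -0.999]]
contact_force: [-0.2, 0.4, -0.3]
gripper_width: 0.47
```

```bash
python3 - <<'E'
from h import *
gp([(0,-64,99)],44)
D=cam('wrist'); save('w4.png',D[0],1.5)
for P in [(0,-64,106),(0,0,99),(0,0,61),(-56,0,54)]: print(P,(proj(*D[1:],O+RD@np.array(P,float))*1.5).round())
E
```

```text
grasp in disp [  0.5 -69.9 133.7]
t 11.05 p [521.9 -25.6 211.6] yaw 10.49 zax [ 0.047 -0.013 -0.999] w 44.1 F [-0.2  0.4 -0.3] q [-0.18  0.25  1.79 -0.01  1.06 -0.36]
turn -0.002
2 x [-1.  -3.3 17.3]
(0, -64, 106) [380. 347.]
(0, 0, 99) [379. 178.]
(0, 0, 61) [376. 171.]
(-56, 0, 54) [250. 170.]
```

View pics/w4.png

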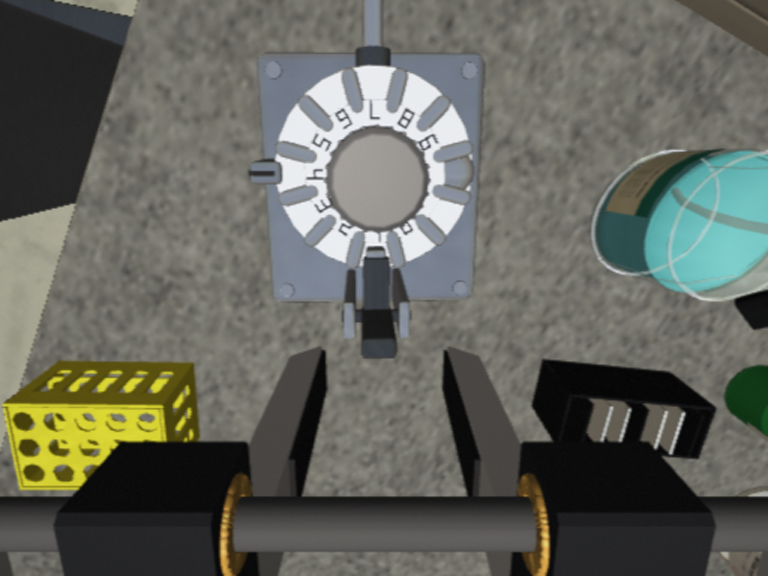

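The wrist view matches the model: the handle top is at (379,347) against a predicted (380,347), and the sleeve top at (378,178) matches too. Numeral 4 is at the mark. I'll pinch the handle.

>>> send_rows:
  series:
    - [[-1, -4, 12, 0, 44], [-1, -3, 12, 0, 44], [0, 0, 10, 0, 44], [0, 0, 0, 0, 44]]

```text
t: 11.6
tool_pos: [520.7, -18.8, 176.1]
tool_rot: [[0.982, 0.182, 0.049], [0.183, -0.983, -0.013], [0.045, 0.022, -0.999]]
contact_force: [0.2, -0.6, 0.5]
gripper_width: 0.468
```

```bash
python3 - <<'E'
from h import *
gp([(0,-64,98.5)],44)
E
```

```text
grasp in disp [  0.7 -63.1  98.2]
t 11.6 p [520.7 -18.8 176.1] yaw 10.53 zax [ 0.049 -0.013 -0.999] w 44.0 F [ 0.2 -0.6  0.5] q [-0.17  0.28  1.84 -0.01  0.97 -0.35]
turn -0.001
1 x [-0.7  0.9 -0.3]
```

>>> send_rows:
  series:
    - [[-0.7, 0.9, 0, 0, 10], [0, 0, 0, 0, 10], [0, 0, 0, 0, 10], [0, 0, 0, 0, 10], [0, 0, 0, 0, 10]]
  grip_force: 5

```text
t: 12.22
tool_pos: [519.6, -20.3, 176.5]
tool_rot: [[0.982, 0.182, 0.047], [0.183, -0.983, -0.014], [0.044, 0.022, -0.999]]
contact_force: [-0.7, 0.5, -0.3]
gripper_width: 0.154
```

>>> send_rows:
  series:
    - [[0, 8, 1, 0, 10], [0, 7.4, 3, 0, 10], [0, 6.5, 4.7, 0, 10], [0, 5, 6, 0, 10], [0, 0, 0, 0, 10]]

```text
t: 12.85
tool_pos: [525.1, -48.0, 161.3]
tool_rot: [[0.982, 0.181, 0.046], [0.182, -0.983, -0.012], [0.043, 0.02, -0.999]]
contact_force: [-0.8, 1.2, -0.5]
gripper_width: 0.146
```

```bash
python3 - <<'E'
from h import *
gp([],44)
E
```

```text
grasp in disp [ -0.5 -92.4  83.4]
t 12.85 p [525.1 -48.  161.3] yaw 10.47 zax [ 0.046 -0.012 -0.999] w 13.7 F [-0.8  1.2 -0.5] q [-0.22  0.31  1.85 -0.    0.94 -0.4 ]
turn -0.002
```

>>> send_rows:
  series:
    - [[0, 3, 7, 0, 10], [0, 1.5, 8, 0, 10], [0, 0, 7, 0, 10], [0, 0, 0, 0, 10]]

```text
t: 13.35
tool_pos: [526.5, -53.5, 137.2]
tool_rot: [[0.982, 0.181, 0.045], [0.182, -0.983, -0.012], [0.042, 0.02, -0.999]]
contact_force: [-0.9, -0.7, -0.2]
gripper_width: 0.147
```

```bash
python3 - <<'E'
from h import *
gp([(0,-96.5,61.8)],44)
E
```

```text
grasp in disp [ -0.3 -98.1  59.3]
t 13.35 p [526.5 -53.5 137.2] yaw 10.49 zax [ 0.045 -0.012 -0.999] w 13.9 F [-0.9 -0.7 -0.2] q [-0.23  0.34  1.87 -0.    0.88 -0.41]
turn -0.002
1 x [ 0.4 -1.5 -2.5]
```

>>> send_rows:
  series:
    - [[0, 0, 0, 0, 40], [0, 0, 0, 0, 40], [0, 0, -25, 0, 40], [0, 0, -35, 0, 40], [0, 0, -35, 0, 40], [0, 0, 0, 0, 56]]

```text
t: 14.1
tool_pos: [525.6, -52.5, 236.1]
tool_rot: [[0.982, 0.181, 0.054], [0.182, -0.983, -0.014], [0.051, 0.024, -0.998]]
contact_force: [-0.0, -0.3, -0.8]
gripper_width: 0.498
```

```bash
python3 - <<'E'
from h import *
import pickle
gp([(0,0,150),(0,0,86)],56)
T=pickle.load(open('D0.pkl','rb'))['top']; D=pickle.load(open('D1.pkl','rb'))
for z in (0,30): 
    for u,v in [(150.8,213),(181,107)]: print('top',z,ray(*T[1:],u,v,z).round())
    for u,v in [(480,0),(768,135)]: print('w1',z,ray(*D[1:],u/1.5,v/1.5,z).round())
W=cam('wrist'); pickle.dump(W,open('D5.pkl','wb')); save('w5.png',W[0],1.5)
E
```

```text
grasp in disp [ -0.2 -97.2 158.2]
t 14.1 p [525.6 -52.5 236.1] yaw 10.53 zax [ 0.054 -0.014 -0.998] w 46.8 F [-0.  -0.3 -0.8] q [-0.23  0.23  1.74 -0.    1.11 -0.41]
turn -0.001
4 x [ -0.1 -24.3   1.5]
3 x [-1.1 -0.5 21.3]
top 0 [537. 177.   0.]
top 0 [920.  88.   0.]
w1 0 [541. 177.   0.]
w1 0 [779. 113.   0.]
top 30 [532. 171.  30.]
top 30 [908.  83.  30.]
w1 30 [537. 169.  30.]
w1 30 [758. 110.  30.]
```

View pics/w5.png

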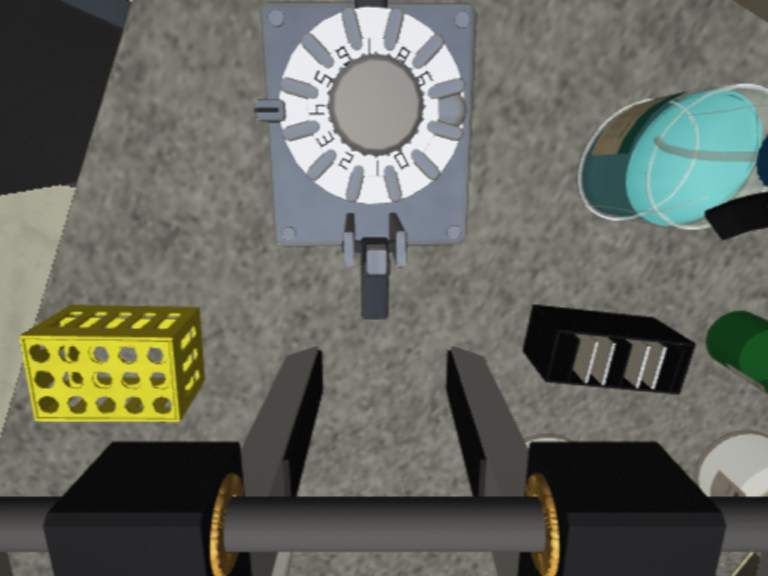

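Wrist view 5: the lever is open, with the handle pointing outward at (374,290) and the tooth up. The sleeve is still at 4. Next I move over the sleeve and down.

>>> send_rows:
  series:
    - [[0, -24, 1, 0, 56], [0, -24, 1, 0, 56], [0, -24, 1, 0, 56], [0, -24, 1, 0, 56], [0, 0, 0, 0, 56], [-1, 0, 20, 0, 56], [0, 0, 0, 0, 56]]

```text
t: 15.02
tool_pos: [503.8, 42.9, 198.3]
tool_rot: [[0.983, 0.181, 0.038], [0.182, -0.983, -0.014], [0.035, 0.02, -0.999]]
contact_force: [0.3, -0.2, -0.3]
gripper_width: 0.598
```

```bash
python3 - <<'E'
from h import *
gp([(0,0,86)],56)
E
```

```text
grasp in disp [ -5.4   0.9 120.4]
t 15.03 p [503.8  42.9 198.3] yaw 10.48 zax [ 0.038 -0.014 -0.999] w 56.2 F [ 0.3 -0.2 -0.3] q [-0.05  0.24  1.83 -0.01  1.03 -0.22]
turn -0.002
2 x [ 2.1  0.1 17.3]
```

>>> send_rows:
  series:
    - [[4, 0, 5, 0, 56], [0, 0, 0, 0, 56], [0, 0, 14, 0, 56], [0, 0, 13, 0, 56], [0, 0, 0, 0, 56]]

```text
t: 15.65
tool_pos: [510.5, 41.8, 164.9]
tool_rot: [[0.983, 0.18, 0.04], [0.18, -0.983, -0.014], [0.036, 0.021, -0.999]]
contact_force: [0.4, 0.6, 0.2]
gripper_width: 0.598
```

```bash
python3 - <<'E'
from h import *
gp([(0,0,86)],56)
E
```

```text
grasp in disp [ 1.1 -1.5 87. ]
t 15.65 p [510.5  41.8 164.9] yaw 10.4 zax [ 0.04  -0.014 -0.999] w 56.2 F [0.4 0.6 0.2] q [-0.05  0.29  1.87 -0.02  0.95 -0.22]
turn -0.004
1 x [-1.1 -1.5  0.9]
```

>>> send_rows:
  series:
    - [[-1, -1.5, 0.5, 0, 56], [0, 0, 0, 0, 35], [0, 0, 0, 0, 35], [0, 0, 0, 0, 35], [0, 0, 0, 0, 35]]
  grip_force: 30

```text
t: 16.27
tool_pos: [508.6, 43.2, 164.5]
tool_rot: [[0.983, 0.18, 0.038], [0.181, -0.983, -0.015], [0.035, 0.021, -0.999]]
contact_force: [-0.1, -0.5, -0.2]
gripper_width: 0.409
```

```bash
python3 - <<'E'
from h import *
gp([(0,0,86)],56)
E
```

```text
grasp in disp [-0.6  0.1 86.6]
t 16.27 p [508.6  43.2 164.5] yaw 10.43 zax [ 0.038 -0.015 -0.999] w 38.4 F [-0.1 -0.5 -0.2] q [-0.04  0.29  1.87 -0.02  0.94 -0.22]
turn -0.003
1 x [0.6 0.1 0.6]
```

>>> send_rows:
  series:
    - [[0, 0, 0, -0.1, 35], [0, 0, 0, -0.14, 35], [0, 0, 0, -0.14, 35], [0, 0, 0, -0.14, 35], [0, 0, 0, 0, 35]]

```text
t: 16.9
tool_pos: [507.9, 42.8, 164.6]
tool_rot: [[0.755, 0.655, 0.037], [0.656, -0.755, -0.015], [0.019, 0.035, -0.999]]
contact_force: [0.2, -0.6, -1.2]
gripper_width: 0.41
```

```bash
python3 - <<'E'
from h import *
gp([(0,0,86)],56); print(status.state()['torque'])
E
```

```text
grasp in disp [-1.4 -0.  86.6]
t 16.9 p [507.9  42.8 164.6] yaw 40.99 zax [ 0.037 -0.015 -0.999] w 38.6 F [ 0.2 -0.6 -1.2] q [-0.04  0.29  1.87 -0.02  0.95 -0.75]
turn 0.53
1 x [1.2 0.7 0.7]
[ 0.03731622  0.06571352 -0.0616247 ]
```

>>> send_rows:
  series:
    - [[0, 0, 0, -0.14, 35], [0, 0, 0, -0.14, 35], [0, 0, 0, -0.14, 35], [0, 0, 0, -0.14, 35], [0, 0, 0, -0.14, 35], [0, 0, 0, -0.14, 35], [0, 0, 0, -0.14, 35], [0, 0, 0, 0, 35]]

```text
t: 17.9
tool_pos: [507.3, 41.5, 164.2]
tool_rot: [[-0.129, 0.991, 0.035], [0.991, 0.13, -0.014], [-0.019, 0.033, -0.999]]
contact_force: [-0.7, -2.5, -0.7]
gripper_width: 0.408
```

```bash
python3 - <<'E'
from h import *
gp([(0,0,86)],56,yaw=100.4); print(status.state()['torque'])
E
```

```text
grasp in disp [-2.4 -1.2 86.2]
t 17.9 p [507.3  41.5 164.2] yaw 97.44 zax [ 0.035 -0.014 -0.999] w 38.3 F [-0.7 -2.5 -0.7] q [-0.05  0.29  1.87 -0.02  0.95 -1.74]
turn -0.052
1 x [1.4 2.3 0.3]
[0.54137136 0.21587144 0.02055947]
```

>>> send_rows:
  series:
    - [[0, 1, 0, -0.052, 35], [0, 0, 0, 0, 35], [0, 0, 0, 0, 35]]

```text
t: 18.27
tool_pos: [507.5, 41.4, 164.2]
tool_rot: [[-0.172, 0.985, 0.033], [0.985, 0.172, -0.014], [-0.02, 0.03, -0.999]]
contact_force: [-1.7, -1.7, -1.0]
gripper_width: 0.409
```

```bash
python3 - <<'E'
from h import *
gp([(0,0,86)],56,yaw=100.4)
E
```

```text
grasp in disp [-2.3 -1.3 86.3]
t 18.27 p [507.5  41.4 164.2] yaw 99.89 zax [ 0.033 -0.014 -0.999] w 38.4 F [-1.7 -1.7 -1. ] q [-0.05  0.29  1.87 -0.02  0.95 -1.78]
turn -0.009
1 x [1.3 2.3 0.3]
```

>>> send_rows:
  series:
    - [[0, 0, 0, 0, 48], [0, 0, 0, 0, 56], [0, 0, 0, 0, 56], [0, 0, -20, 0, 56], [0, 0, -30, 0, 56], [0, 0, -25, 0, 56], [0, 0, 0, 0, 56]]

```text
t: 19.15
tool_pos: [506.1, 43.4, 241.4]
tool_rot: [[-0.169, 0.985, 0.037], [0.985, 0.17, -0.014], [-0.02, 0.034, -0.999]]
contact_force: [-0.2, 0.7, -0.9]
gripper_width: 0.598
```

>>> send_rows:
  series:
    - [[0, 0, 0, 0.17, 40], [0, 0, 0, 0.17, 40], [0, 0, 0, 0.17, 40], [0, 0, 0, 0.17, 40], [0, 0, 0, 0.17, 40], [0, 0, 0, 0.17, 40], [0, 0, 0, 0.17, 40], [0, 0, 0, 0.17, 40], [0, 0, 0, 0.17, 40], [0, 0, 0, 0, 40]]

```text
t: 20.4
tool_pos: [501.0, 44.1, 228.2]
tool_rot: [[0.987, 0.16, 0.018], [0.16, -0.987, -0.012], [0.016, 0.015, -1.0]]
contact_force: [0.4, 0.0, 0.2]
gripper_width: 0.422
```

```bash
python3 - <<'E'
from h import *
gp([(0,-97,155)],56)
E
```

```text
grasp in disp [ -9.4   2.9 150.3]
t 20.4 p [501.   44.1 228.2] yaw 9.21 zax [ 0.018 -0.012 -1.   ] w 39.7 F [0.4 0.  0.2] q [-0.04  0.22  1.78 -0.01  1.12 -0.2 ]
turn -0.024
4 x [ 3.  24.9 -0.8]
```

>>> send_rows:
  series:
    - [[3, 25, -1, -0.012, 40], [3, 25, -1, -0.012, 40], [3, 25, -1, 0, 40], [3, 25, -1, 0, 40], [0, 0, 0, 0, 40]]

```text
t: 21.02
tool_pos: [529.9, -53.7, 229.8]
tool_rot: [[0.98, 0.2, 0.012], [0.2, -0.98, -0.011], [0.01, 0.013, -1.0]]
contact_force: [0.2, 0.5, -0.1]
gripper_width: 0.424
```

```bash
python3 - <<'E'
from h import *
gp([(0,-96.5,120),(0,-96.5,62)],56)
W=cam('wrist'); save('w6.png',W[0],1.5)
for P in [(0,0,99),(0,-106,66),(-56,0,54)]: print(P,(proj(*W[1:],O+RD@np.array(P,float))*1.5).round())
E
```

```text
grasp in disp [  0.6 -98.3 151.8]
t 21.02 p [529.9 -53.7 229.8] yaw 11.56 zax [ 0.012 -0.011 -1.   ] w 39.9 F [ 0.2  0.5 -0.1] q [-0.23  0.26  1.72 -0.01  1.15 -0.43]
turn 0.017
2 x [-0.4 -1.1 15.9]
2 x [-0.3 -0.4 29. ]
(0, 0, 99) [386. 100.]
(0, -106, 66) [381. 327.]
(-56, 0, 54) [265. 104.]
```

View pics/w6.png

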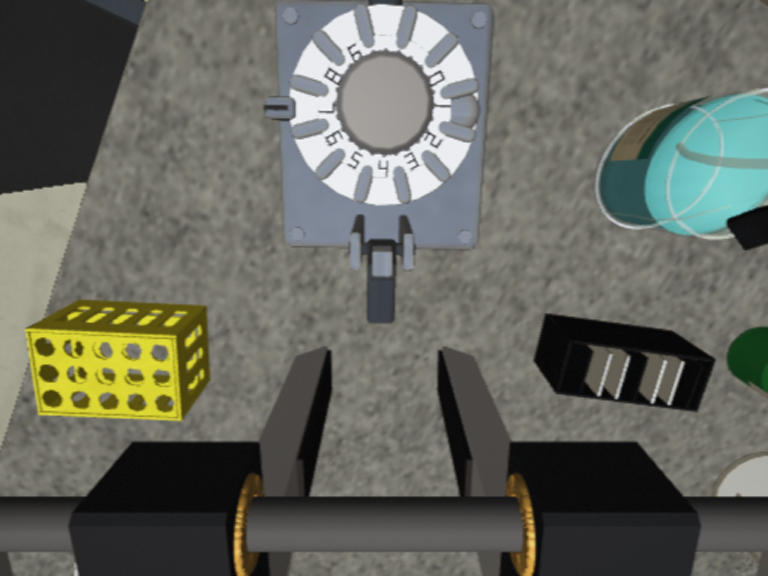

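Sleeve shows 7 at the index mark (327,107), pins symmetric about it. Lever still open. Descend to the handle.

>>> send_rows:
  series:
    - [[0, -1, 16, 0.017, 40], [0, -1, 25, 0, 40], [0, 0, 25, 0, 40], [0, 0, 14, 0, 40], [0, 0, 0, 0, 40]]

```text
t: 21.7
tool_pos: [527.3, -46.2, 146.8]
tool_rot: [[0.981, 0.192, 0.009], [0.192, -0.981, -0.007], [0.008, 0.008, -1.0]]
contact_force: [0.2, -0.3, 0.5]
gripper_width: 0.426
```

```bash
python3 - <<'E'
from h import *
gp([(0,-95.5,61)],56)
E
```

```text
grasp in disp [ -0.8 -90.1  68.8]
t 21.7 p [527.3 -46.2 146.8] yaw 11.06 zax [ 0.009 -0.007 -1.   ] w 40.1 F [ 0.2 -0.3  0.5] q [-0.22  0.34  1.84 -0.01  0.95 -0.41]
turn 0.008
1 x [0.7 5.3 7.8]
```

>>> send_rows:
  series:
    - [[0.7, 5.3, 7.8, 0, 40], [0, 0, 0, 0, 40], [0, 0, 0, 0, 10], [0, 0, 0, 0, 10], [0, 0, 0, 0, 10], [0, 0, 0, 0, 10]]
  grip_force: 5

```text
t: 22.45
tool_pos: [528.8, -52.1, 140.7]
tool_rot: [[0.981, 0.193, 0.009], [0.193, -0.981, -0.008], [0.007, 0.01, -1.0]]
contact_force: [1.2, -0.4, -0.8]
gripper_width: 0.151
```

```bash
python3 - <<'E'
from h import *
gp([],56)
E
```

```text
grasp in disp [ -0.4 -96.3  62.7]
t 22.45 p [528.8 -52.1 140.7] yaw 11.13 zax [ 0.009 -0.008 -1.   ] w 14.2 F [ 1.2 -0.4 -0.8] q [-0.23  0.35  1.84 -0.01  0.94 -0.42]
turn 0.009
```

>>> send_rows:
  series:
    - [[0, 0, -6.4, 0, 10], [0, -1.6, -7.8, 0, 10], [0, -3.4, -7.2, 0, 10], [0, -5.1, -6.1, 0, 10], [0, 0, 0, 0, 10]]

```text
t: 23.08
tool_pos: [526.6, -40.9, 170.3]
tool_rot: [[0.981, 0.193, 0.01], [0.193, -0.981, -0.008], [0.008, 0.01, -1.0]]
contact_force: [-1.5, -0.2, 1.0]
gripper_width: 0.149
```

```bash
python3 - <<'E'
from h import *
gp([(0,-64-32*np.sin(.5),66+32*np.cos(.5)),(0,-64-32*np.sin(.2),66+32*np.cos(.2)),(0,-64,98)],56,step=9)
E
```

```text
grasp in disp [ -0.4 -84.9  92.3]
t 23.07 p [526.6 -40.9 170.3] yaw 11.12 zax [ 0.01  -0.008 -1.   ] w 14.0 F [-1.5 -0.2  1. ] q [-0.21  0.31  1.81 -0.01  1.01 -0.4 ]
turn 0.009
1 x [ 0.5 -5.6 -1.8]
2 x [ 0.1 -4.5 -1.7]
1 x [ 0.1 -6.4 -0.7]
```

>>> send_rows:
  series:
    - [[0, -5.6, -2.5, 0, 10], [0, -4.8, -2, 0, 10], [0, -4.8, -1.5, 0, 10], [0, -6.4, -0.7, 0, 10], [0, 0, 0, 0, 10]]

```text
t: 23.7
tool_pos: [522.3, -18.5, 177.4]
tool_rot: [[0.981, 0.194, 0.011], [0.194, -0.981, -0.009], [0.009, 0.011, -1.0]]
contact_force: [-0.8, -0.2, 0.0]
gripper_width: 0.151
```

```bash
python3 - <<'E'
from h import *
gp([(0,-64,98)],56)
E
```

```text
grasp in disp [ -0.5 -62.1  99.4]
t 23.7 p [522.3 -18.5 177.4] yaw 11.16 zax [ 0.011 -0.009 -1.   ] w 14.2 F [-0.8 -0.2  0. ] q [-0.16  0.3   1.81 -0.01  1.02 -0.36]
turn 0.01
1 x [0.5 1.9 1.4]
```

>>> send_rows:
  series:
    - [[0, 0, 0, 0, 25], [0, 0, 0, 0, 40], [0, 0, -5, 0, 40], [0, 0, -15, 0, 40], [0, 2, -25, 0, 40], [0, 5, -25, 0, 40], [0, 10, -20, 0, 40], [0, 0, 0, 0, 40]]

```text
t: 24.7
tool_pos: [525.8, -34.3, 274.7]
tool_rot: [[0.981, 0.192, 0.016], [0.193, -0.981, -0.008], [0.014, 0.011, -1.0]]
contact_force: [-0.1, -0.2, -1.5]
gripper_width: 0.43
```

```bash
python3 - <<'E'
from h import *
gp([],56)
W=cam('wrist'); T=cam('top'); S=cam('side')
print((proj(*W[1:],O+RD@np.array((0,-64,106.)))).round(), proj(*S[1:],(442,-350,50)),proj(*S[1:],O))
z=lambda im,w,h:cv2.resize(im,(w,h),interpolation=cv2.INTER_CUBIC)
c=np.vstack([np.hstack([z(W[0][30:230,150:400],400,320),z(S[0][150:300,150:337],400,320)]),np.hstack([z(T[0][195:285,125:275],400,240),z(T[0][205:275,265:382],400,240)])])
save('f.png',c)
E
```

```text
grasp in disp [  0.4 -78.3 196.7]
t 24.7 p [525.8 -34.3 274.7] yaw 11.11 zax [ 0.016 -0.008 -1.   ] w 40.4 F [-0.1 -0.2 -1.5] q [-0.19  0.21  1.66 -0.    1.25 -0.39]
turn 0.009
[254. 189.] [211.88244637 238.89043179] [216.18896744 189.62241472]
```

View pics/f.png

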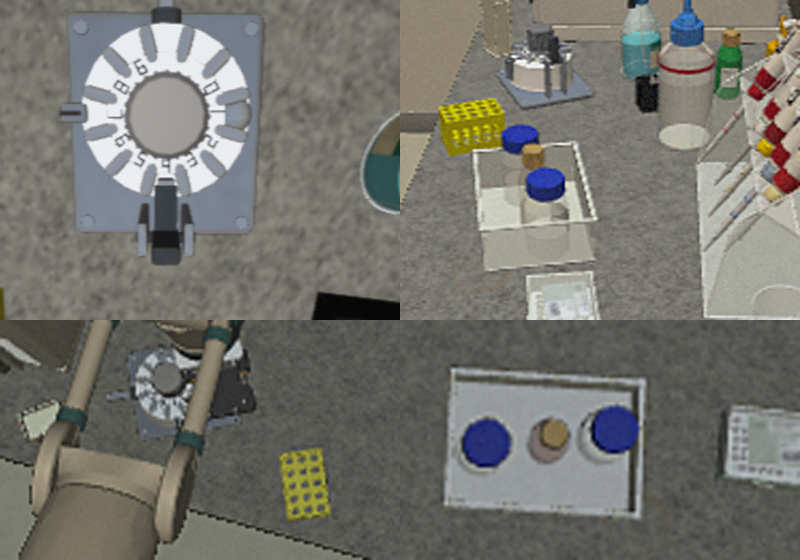

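The composite shows 7 at the mark with the handle fully upright: its outer edge falls where the locked model and the first view put it. The brown bottle stands upright between the two blue caps, top crop (548,435). Nothing visible has moved, and the gripper is clear. Handing in.

```bash
python3 -c "
from h import *
st(); print(job.job_done())"
```

```text
t 24.85 p [524.2 -33.5 271.9] yaw 11.15 zax [ 0.01  -0.006 -1.   ] w 39.8 F [0.1 0.5 0.6] q [-0.19  0.22  1.67 -0.    1.25 -0.39]
the job is handed in; nothing more can be done
None
```

The dispenser is set to 7 and locked, and the job was handed in at about 25 s of the 72 s allowed. I moved the brown bottle into the middle of the tray, opened the lever fully, turned the sleeve from 4 to 7, and closed the lever again.

**Last checks:**
- **Sleeve:** 7 is at the index mark, with the pins even on both sides of it.
- **Lever:** the handle is where it should be when locked. A tooth resting on a pin would have left it about 8 mm further out.
- **Bottle:** it stands upright between the two wide bottles.
- **Neighbours:** everything I could see is where it was. The arm hid the slide box and part of the dispenser area in the last overhead picture.
- **Gripper:** it is open and clear of everything; the force reading is about 0.

**What disagreed:** the overhead camera put the dispenser about 5 mm off from the wrist camera, so I used the wrist camera, and its predictions matched in every later close view. The tool also picked up a tilt of up to about 3° during fast moves; I allowed for it when aiming.

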